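# Change the batch of boards on a preheater and set its heat level

## Task

Change the batch on the board preheater: squeeze the clamp bar's red lock tab and, keeping it squeezed, draw the bar back to its end of travel, then take out the finished board (the one now in the holder) and lay it flat in the red tray. Lay all the waiting boards side by side on the rails, long side against the end stop, squeeze the tab again and slide the bar up so that the row sits snug between stop and bar with no gaps, and let the lock drop home. Only once the row is clamped, roll the heat thumbwheel until 5 stands squarely in its window; leave the other things on the bench where they are.

Things in the scene. Friction and masses are not known exactly. Their poses are not given: they have to be found in the camera images.
- heater: cream board preheater, fixed. Origin: centre of underside; case x -125 to +85, y -195 to +125 mm, deck 60 mm high. Two aluminium rails on the deck run along y; boards lie across them, long sides along x, on ledges 72 mm above the bench, in a channel 106 mm wide (x -53 to +53) between upstands 5.5 mm above the ledges
- row_stop (a point): middle of the end stop's face at ledge height, axes as the heater's: the row begins here and goes to +y. The stop stands 14 mm above the ledges. The first board, against the stop, has its origin 19 mm to +y of here at the same height; the next ones follow 38 mm apart
- clamp_bar (a joint): sliding clamp bar: clear gap in m between end stop and bar face, 0 to 0.184 (0.184 = drawn fully back to +y). The red tab's pawl locks it in a toothed rack at every 7.6 mm, among them 1 mm more than any number of boards side by side; slides with about 1 N while the tab is squeezed, and settles into a notch by itself from within 2 mm of it when let go
- bar_face (a point): middle of the clamp bar's face (looks to -y), at ledge height; moves with the bar; axes as the heater's. The bar is 12 mm thick along y and 16.5 mm high above the ledges
- bar_grip (a point): where to pinch the bar, from above, along x: midway between the squeezed red lock tab (-x side) and the fixed black thumb plate (+x side), both 23 mm wide (y) with tops 8 mm above this point, on a saddle 27.5 mm below it. Moves with the bar; 51.5 mm to -x, 18 to +y, 44 above bar_face. Outer faces: plate 15.5 mm to +x; tab's ridge 23.5 mm to -x free, 15.5 mm squeezed
- lock_tab (a joint): squeeze angle of the red lock tab, rad: 0 = locked, 0.28 = squeezed right in (39 mm across tab and plate free, 31 mm squeezed; takes 8 to 13 N); the pawl is clear of the rack above about 0.17; springs back when let go
- heat_wheel (a joint): heat-level thumbwheel, rad: digit k stands in the window at k x 0.6283 (0 to 9, stops at both ends; 5 is at 3.142). Grows as the top of the wheel is rolled to the heater's +x (away from its front). Friction holds it (about 1 N at the rim); no clicks
- wheel_top (a point): top of the rim of the grey knurled thumbwheel, 44 mm across, 13 mm wide, axis along the heater's y; stands 7 mm proud of the deck near the heater's front right corner: press lightly from above and roll it along x. Fixed point, axes as the heater's. The digit window is 13 mm to -y of it
- done_board: the finished board, clamped in the holder at the start: size, weight, transformer grip and origin as board_a, but with a green terminal block 8 mm high at its +x end (x 41 to 48 mm)
- board_a: white metal-core board, 100 x 38 x 3.2 mm (x, y, z), about 80 g, flat below, bare copper pads at +x end. Grip: black and yellow transformer block amid it, 32 (x) x 28 (y) mm, top 29.2 mm above the underside; all else under 3 mm high. Origin: centre of underside. Three or four of board_a to board_d wait, flat on the bench left of the heater; one may be absent (None)
- board_b: as board_a, another waiting board (board_b)
- board_c: as board_a, another waiting board (board_c)
- board_d: as board_a, another waiting board (board_d)
- tray: red open tray for finished boards, 165 (x) x 115 (y) x 34 mm, walls 4 mm, inner floor 4 mm above the bench; fixed. Origin: centre of the underside
- tip_cleaner: black dome soldering-tip cleaner with copper wool, 82 mm across, 86 mm high; leave alone
- solder_spool: spool of solder, blue reel 58 mm across, 45 mm high; leave alone
- flux_jar: small amber flux jar, 42 mm across and 42 mm high; leave alone
There are look-alikes about, which are no part of the job. Leave any blue, purple or turquoise look-alike of the done_board alone.

How it is judged:
On the way, in this order (a step that is already met when the one before it is completed fails the run):
1. the clamp bar is drawn back to its end of travel with the lock tab squeezed (value of joint clamp_bar above 0.175 m and value of joint lock_tab above 0.17 rad), for 0.1 s.
2. the finished board lies in the tray, and the bar, tab squeezed, is up against a snug row of all the waiting boards (x of board_a in the frame of row_stop between -0.006 and 0.006 m and z of board_a in the frame of row_stop between -0.004 and 0.004 m and angle between each of board_a, board_b, board_c, board_d's own z axis and vertical below 0.08 rad and (y of board_a in the frame of row_stop between 0.014 and 0.023 m or y of board_a in the frame of row_stop between 0.052 and 0.062 m or y of board_a in the frame of row_stop between 0.09 and 0.1 m or y of board_a in the frame of row_stop between 0.128 and 0.139 m) and x of board_b in the frame of row_stop between -0.006 and 0.006 m and z of board_b in the frame of row_stop between -0.004 and 0.004 m and (y of board_b in the frame of row_stop between 0.014 and 0.023 m or y of board_b in the frame of row_stop between 0.052 and 0.062 m or y of board_b in the frame of row_stop between 0.09 and 0.1 m or y of board_b in the frame of row_stop between 0.128 and 0.139 m) and x of board_c in the frame of row_stop between -0.006 and 0.006 m and z of board_c in the frame of row_stop between -0.004 and 0.004 m and (y of board_c in the frame of row_stop between 0.014 and 0.023 m or y of board_c in the frame of row_stop between 0.052 and 0.062 m or y of board_c in the frame of row_stop between 0.09 and 0.1 m or y of board_c in the frame of row_stop between 0.128 and 0.139 m) and x of board_d in the frame of row_stop between -0.006 and 0.006 m and z of board_d in the frame of row_stop between -0.004 and 0.004 m and (y of board_d in the frame of row_stop between 0.014 and 0.023 m or y of board_d in the frame of row_stop between 0.052 and 0.062 m or y of board_d in the frame of row_stop between 0.09 and 0.1 m or y of board_d in the frame of row_stop between 0.128 and 0.139 m) and ((not (y of board_a in the frame of row_stop between 0.052 and 0.062 m) and not (y of board_b in the frame of row_stop between 0.052 and 0.062 m) and not (y of board_c in the frame of row_stop between 0.052 and 0.062 m) and not (y of board_d in the frame of row_stop between 0.052 and 0.062 m)) or (y of board_a in the frame of row_stop between 0.014 and 0.023 m or y of board_b in the frame of row_stop between 0.014 and 0.023 m or y of board_c in the frame of row_stop between 0.014 and 0.023 m or y of board_d in the frame of row_stop between 0.014 and 0.023 m)) and ((not (y of board_a in the frame of row_stop between 0.09 and 0.1 m) and not (y of board_b in the frame of row_stop between 0.09 and 0.1 m) and not (y of board_c in the frame of row_stop between 0.09 and 0.1 m) and not (y of board_d in the frame of row_stop between 0.09 and 0.1 m)) or (y of board_a in the frame of row_stop between 0.052 and 0.062 m or y of board_b in the frame of row_stop between 0.052 and 0.062 m or y of board_c in the frame of row_stop between 0.052 and 0.062 m or y of board_d in the frame of row_stop between 0.052 and 0.062 m)) and ((not (y of board_a in the frame of row_stop between 0.128 and 0.139 m) and not (y of board_b in the frame of row_stop between 0.128 and 0.139 m) and not (y of board_c in the frame of row_stop between 0.128 and 0.139 m) and not (y of board_d in the frame of row_stop between 0.128 and 0.139 m)) or (y of board_a in the frame of row_stop between 0.09 and 0.1 m or y of board_b in the frame of row_stop between 0.09 and 0.1 m or y of board_c in the frame of row_stop between 0.09 and 0.1 m or y of board_d in the frame of row_stop between 0.09 and 0.1 m)) and (y of board_a in the frame of bar_face between -0.0235 and 0 m or y of board_b in the frame of bar_face between -0.0235 and 0 m or y of board_c in the frame of bar_face between -0.0235 and 0 m or y of board_d in the frame of bar_face between -0.0235 and 0 m) and x of done_board in the frame of tray between -0.05 and 0.05 m and y of done_board in the frame of tray between -0.05 and 0.05 m and z of done_board in the frame of tray between 0 and 0.012 m and angle between done_board's own z axis and vertical below 0.1 rad and value of joint lock_tab above 0.17 rad), for 0.1 s.
3. the heat wheel is rolled to 5 (value of joint heat_wheel between 2.94159 and 3.34159 rad), for 0.2 s.
At the end, for the whole second after the job is handed in: Waiting boards flat on the ledges in one row from the stop, each within 4 to 6 mm of its place (38 mm apart), bar within 4.5 mm of the last, tab out (under 0.05 rad); finished board flat in the tray; wheel within 0.2 rad of 5; boards at rest (all of step 3 and x of board_a in the frame of row_stop between -0.006 and 0.006 m and z of board_a in the frame of row_stop between -0.004 and 0.004 m and angle between each of board_a, board_b, board_c, board_d's own z axis and vertical below 0.08 rad and (y of board_a in the frame of row_stop between 0.014 and 0.023 m or y of board_a in the frame of row_stop between 0.052 and 0.062 m or y of board_a in the frame of row_stop between 0.09 and 0.1 m or y of board_a in the frame of row_stop between 0.128 and 0.139 m) and x of board_b in the frame of row_stop between -0.006 and 0.006 m and z of board_b in the frame of row_stop between -0.004 and 0.004 m and (y of board_b in the frame of row_stop between 0.014 and 0.023 m or y of board_b in the frame of row_stop between 0.052 and 0.062 m or y of board_b in the frame of row_stop between 0.09 and 0.1 m or y of board_b in the frame of row_stop between 0.128 and 0.139 m) and x of board_c in the frame of row_stop between -0.006 and 0.006 m and z of board_c in the frame of row_stop between -0.004 and 0.004 m and (y of board_c in the frame of row_stop between 0.014 and 0.023 m or y of board_c in the frame of row_stop between 0.052 and 0.062 m or y of board_c in the frame of row_stop between 0.09 and 0.1 m or y of board_c in the frame of row_stop between 0.128 and 0.139 m) and x of board_d in the frame of row_stop between -0.006 and 0.006 m and z of board_d in the frame of row_stop between -0.004 and 0.004 m and (y of board_d in the frame of row_stop between 0.014 and 0.023 m or y of board_d in the frame of row_stop between 0.052 and 0.062 m or y of board_d in the frame of row_stop between 0.09 and 0.1 m or y of board_d in the frame of row_stop between 0.128 and 0.139 m) and ((not (y of board_a in the frame of row_stop between 0.052 and 0.062 m) and not (y of board_b in the frame of row_stop between 0.052 and 0.062 m) and not (y of board_c in the frame of row_stop between 0.052 and 0.062 m) and not (y of board_d in the frame of row_stop between 0.052 and 0.062 m)) or (y of board_a in the frame of row_stop between 0.014 and 0.023 m or y of board_b in the frame of row_stop between 0.014 and 0.023 m or y of board_c in the frame of row_stop between 0.014 and 0.023 m or y of board_d in the frame of row_stop between 0.014 and 0.023 m)) and ((not (y of board_a in the frame of row_stop between 0.09 and 0.1 m) and not (y of board_b in the frame of row_stop between 0.09 and 0.1 m) and not (y of board_c in the frame of row_stop between 0.09 and 0.1 m) and not (y of board_d in the frame of row_stop between 0.09 and 0.1 m)) or (y of board_a in the frame of row_stop between 0.052 and 0.062 m or y of board_b in the frame of row_stop between 0.052 and 0.062 m or y of board_c in the frame of row_stop between 0.052 and 0.062 m or y of board_d in the frame of row_stop between 0.052 and 0.062 m)) and ((not (y of board_a in the frame of row_stop between 0.128 and 0.139 m) and not (y of board_b in the frame of row_stop between 0.128 and 0.139 m) and not (y of board_c in the frame of row_stop between 0.128 and 0.139 m) and not (y of board_d in the frame of row_stop between 0.128 and 0.139 m)) or (y of board_a in the frame of row_stop between 0.09 and 0.1 m or y of board_b in the frame of row_stop between 0.09 and 0.1 m or y of board_c in the frame of row_stop between 0.09 and 0.1 m or y of board_d in the frame of row_stop between 0.09 and 0.1 m)) and (y of board_a in the frame of bar_face between -0.0235 and 0 m or y of board_b in the frame of bar_face between -0.0235 and 0 m or y of board_c in the frame of bar_face between -0.0235 and 0 m or y of board_d in the frame of bar_face between -0.0235 and 0 m) and x of done_board in the frame of tray between -0.05 and 0.05 m and y of done_board in the frame of tray between -0.05 and 0.05 m and z of done_board in the frame of tray between 0 and 0.012 m and angle between done_board's own z axis and vertical below 0.1 rad and value of joint lock_tab below 0.05 rad and linear speed of each of board_a, board_b, board_c, board_d, done_board below 0.02 m/s); the robot touches nothing.
It fails at once if the tip cleaner is displaced by more than 3 cm (distance of tip_cleaner from where it was at the start of the episode above 0.03 m).
It fails at once if the solder spool is displaced by more than 3 cm (distance of solder_spool from where it was at the start of the episode above 0.03 m).
It fails at once if the flux jar is displaced by more than 3 cm (distance of flux_jar from where it was at the start of the episode above 0.03 m).
Of board_a, board_b, board_c, board_d only 3 to 4 are there at a start; the rules pass over those that are not, and their reading is None.
At some moment in a run one of board_a, board_b, board_c, board_d may be knocked a few centimetres aside while the robot is not near it.
It also fails if it takes over 210 s, if anything falls off the work surface, if the arm or the gripper's body presses on something with over 40 N, if the wrist force passes 120 N, or if a joint passes its speed limit or range.

## Robot

A 6-joint arm with a two-finger parallel gripper is mounted at the origin on the work surface. World frame = base frame: x ahead of the robot, y to its left, z up, the work surface at z = 0. Lengths are in m, angles in rad, forces in N, time in s.
With the tool pointing down it reaches from about 0.35 to 0.775 m from the base axis. Payload 7.3 kg.
Tool frame: the origin (TCP) lies at the centre of the arm's flange, where the gripper is bolted on; the fingertips stand 178 mm ahead of it and the grasp point (between the pads) lies 159 mm ahead of it; z points along the fingers, y is the line along which they close (so a half turn about z gives the same grasp; the last joint's range is limited). The gripper opens to 92 mm and grips with 3 to 60 N. Pads are 19 mm wide; open, the fingers measure 130 mm over their backs; the gripper's body (75 mm by 190 mm) begins 47 mm behind the grasp point.
Start: joints at [1.034, 0.342, 1.524, -0, 1.275, -0.146], TCP at [0.2, 0.485, 0.405] pointing down, gripper open.
Joint ranges: [-2.53, 2.53], [-0.77, 2.02], [0.04, 2.7], [-1, 4.14], [0.28, 2.66], [-3.11, 3.11]. Speed limits (rad/s): [2.57, 2.57, 3.14, 3.14, 3.14, 3.14].

## Interface

Orientations are given as [roll, pitch, yaw] about the fixed x, y, z axes, in that order (R = Rz(yaw) Ry(pitch) Rx(roll)).
In Python, from cell import telemetry, vision, ticket gives the robot as it stands.
- The arm moves only by the shell command python3 -m crank 'ROWS' [FORCE]. ROWS is JSON, a list of rows, each a list of 5 numbers: the gripper command: -1 is shut, 1 is fully open, values between are in proportion, then the shift along the tool's x, y, z in mm, then the turn about the tool's z in rad. In form: [[fingers, dx, dy, dz, roll], ...]. A call has 1 to 12 rows; each row is the pose to reach, as a shift and turn from the pose commanded when the call began, along the tool's axes at that moment; what a row does not reach only later rows make up. A row lasts 1/12 s, in which the tool goes at most 41.7 mm and 7.16 degrees, less where a joint would pass 70% of its speed; a pose out of reach is approached as far as the arm can. A call with a gripper value outside its range is refused whole. The fingers move at their own pace and stop on an object; FORCE is the grip in N (left out, the last holds). Time passes only in rows, so rows that repeat a pose let the fingers close. It gives the time, the measured TCP pose, the force, the opening and the grip force at its end, in the units of the state.
- telemetry.observe(): the state, without advancing time (a new reading comes with each control period).
- vision.read_camera(name): name is "side" or "top"; returns (picture, depth): 384x512x3 uint8, red, green, blue; 384x512 float32, m along the optical axis (not along the pixel's ray), 0 where there is no reading.
- vision.get_calibration(name): a dict with "camera_matrix" (3x3 intrinsics, pixels), "rvec" (rotation vector, rad) and "tvec" (3), from world to camera coordinates, as OpenCV has them. Camera axes: x right, y down, z forward; pixel columns grow to the right and rows downward; lengths in m; the calibration is good to about 2 mm. A picture is of the moment at which its call begins. get_calibration takes no time and is no camera call.
- ticket.hand_in(): hands the job in; it is judged then, once.
The state is a dict: "time": time; "qpos": joint angles; "qvel": joint speeds; "joint_efforts": joint torques, N m; "tool_pos": TCP position; "tool_rot": TCP orientation; "contact_force": force on the tool from outside, world axes, zero at the start; "torque": the same for the moment, N m; "opening": finger opening in m; "grip_force": force on a finger pad.
Only numpy, scipy, OpenCV 4.12 (cv2) and the standard library are available. Lean on these libraries where they do the work, as an engineer would, in place of code of your own. Each camera call takes 0.05 s, during which the arm holds its last target. There are 200 camera calls.

## Working session

There is one attempt and no reset: what is moved stays moved. The work goes in short steps, Python scripts to look and compute and a shell command to move; the robot and the scene stay as the last step left them, time stands still between calls to the robot, and variables do not carry over. Pictures are saved under pics/ and viewed, at most 14 in all, crops included, and the job is handed in when it is done.

```bash
mkdir -p pics; ls; cat > h.py <<'E'
import numpy as np, cv2
from cell import telemetry, vision, ticket
def snap(n,f=None):
    p,d=vision.read_camera(n)
    np.savez('/tmp/%s.npz'%n,p=p,d=d)
    if f: cv2.imwrite('pics/'+f,p[:,:,::-1])
    return p,d
def load(n):
    z=np.load('/tmp/%s.npz'%n); return z['p'],z['d']
def cal(n):
    c=vision.get_calibration(n); R=cv2.Rodrigues(np.array(c['rvec'],float))[0]
    return np.array(c['camera_matrix']),R,np.array(c['tvec'],float).ravel()
def cloud(n,d):
    K,R,t=cal(n); v,u=np.mgrid[:d.shape[0],:d.shape[1]]
    P=np.stack([(u-K[0,2])*d/K[0,0],(v-K[1,2])*d/K[1,1],d],-1)
    W=(P-t)@R; W[d==0]=np.nan; return W
def onplane(n,u,v,z):
    K,R,t=cal(n); r=R.T@np.array([(u-K[0,2])/K[0,0],(v-K[1,2])/K[1,1],1]); o=-R.T@t
    return o+r*(z-o[2])/r[2]
def crop(n,f,u0,v0,u1,v1,s):
    p,_=load(n); c=p[v0:v1,u0:u1,::-1]
    cv2.imwrite('pics/'+f,cv2.resize(c,None,fx=s,fy=s,interpolation=cv2.INTER_CUBIC))
E
python3 - <<'E'
from h import *
for n in('top','side'):
    snap(n,n+'0.png'); K,R,t=cal(n); print(n,K[0,0],-R.T@t,R[2])
s=telemetry.observe(); print(s)
E
```

```text
pics
top 398.3905192068848 [ 0.32617017 -0.03679696  1.27272841] [ 0.18258391 -0.02018861 -0.98298298]
side 451.0317663695769 [0.49376029 0.76752026 0.95225529] [ 0.05329311 -0.69508792 -0.71694674]
{'time': 0.1, 'qpos': array([ 1.03398032e+00,  3.42657054e-01,  1.52494655e+00,  2.37082653e-06,
        1.27538704e+00, -1.45992028e-01]), 'qvel': array([ 1.06830676e-03, -1.45379282e-03, -2.62072235e-03, -2.23509073e-04,
        3.45464008e-04,  9.17956296e-05]), 'joint_efforts': array([ 1.99054593e-03, -4.32002413e+01, -2.44695157e+01,  7.21337646e-02,
        5.26502717e-02, -2.38981647e-05]), 'tool_pos': array([0.19990967, 0.48531437, 0.40410346]), 'tool_rot': array([-3.14020987e+00, -2.05613969e-04,  2.75076784e+00]), 'contact_force': array([-0.71144872, -0.02443228, -0.8852447 ]), 'torque': array([-0.03824031,  0.05876537,  0.02688859]), 'grip_force': 0.0, 'opening': 0.09144054468944954}
```

View pics/top0.png

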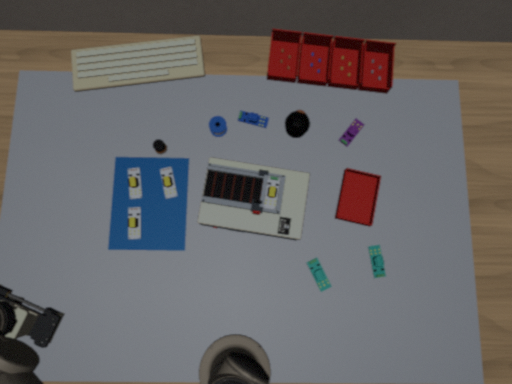

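View pics/side0.png

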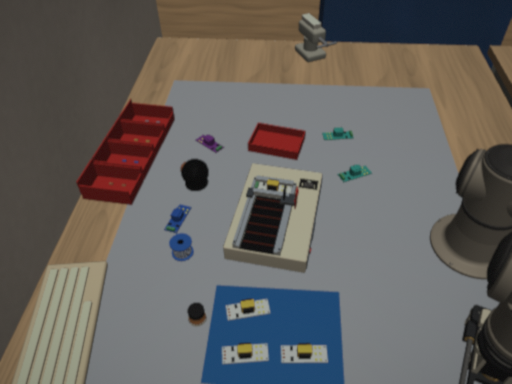

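```bash
python3 - <<'E'
from h import *
crop('top','c1.png',195,150,315,240,6.5)
crop('side','c2.png',205,285,350,380,5.3)
p,d=load('top'); W=cloud('top',d)
hsv=cv2.cvtColor(p,cv2.COLOR_RGB2HSV)
# cream case: height 0.055-0.065
m=((W[...,2]>.05)&(W[...,2]<.068)); m[:150]=0;m[245:]=0;m[:,:190]=0;m[:,320:]=0
h=W[m]
print('deck z',np.median(h[:,2]),m.sum())
r=cv2.minAreaRect((h[:,:2]*1000).astype(np.float32)); print('heater rect',r)
print(cv2.boxPoints(r))
# tray
mt=(hsv[...,1]>150)&((hsv[...,0]<8)|(hsv[...,0]>172)); mt[:160]=0; mt[:,:330]=0
t=W[mt]; t=t[np.isfinite(t[:,0])]; print('tray',cv2.minAreaRect((t[:,:2]*1000).astype(np.float32)), np.percentile(t[:,2],[5,95]))
# boards: yellow
my=((hsv[...,0]>20)&(hsv[...,0]<35)&(hsv[...,1]>120)&(hsv[...,2]>120)).astype(np.uint8); my[:150]=0; my[260:]=0
n,l,s,c=cv2.connectedComponentsWithStats(my)
for i in range(1,n):
    if s[i,4]>15: w=W[l==i]; print(c[i],s[i,4],np.nanmedian(w,0), onplane('top',*c[i],.029))
# white boards
bb=((W[...,2]>.0)&(W[...,2]<.02)&(hsv[...,1]<60)&(hsv[...,2]>150)).astype(np.uint8); bb[:,200:]=0; bb[:155]=0; bb[255:]=0;bb[:,:110]=0
bb=cv2.morphologyEx(bb,cv2.MORPH_CLOSE,np.ones((9,9)))
cs,_=cv2.findContours(bb,0,2)
for k in cs:
    if cv2.contourArea(k)>100:
        q=np.array([onplane('top',*x[0],.003)[:2]*1000 for x in k]); print(cv2.minAreaRect(q.astype(np.float32)))
E
```

```text
deck z 0.06066312385954573 5363
heater rect ((518.3270263671875, -50.52734375), (320.3776550292969, 212.6610107421875), 81.71620178222656)
[[ 390.02646  -193.72513 ]
 [ 600.46875  -224.36456 ]
 [ 646.62756    92.67044 ]
 [ 436.1853    123.309875]]
tray ((531.2718505859375, -381.7743225097656), (114.14910888671875, 163.7958984375), 77.3968734741211) [0.00017084 0.03205448]
[166.45945946 180.89189189] 37 [0.57046296 0.22804659 0.03009227] [0.57094557 0.22809797 0.029     ]
[132.11764706 181.44117647] 34 [0.56814749 0.33560175 0.02984888] [0.56737367 0.33597408 0.029     ]
[271.79487179 190.94871795] 39 [ 0.53115076 -0.10253902  0.10116108] [ 0.54398924 -0.10605466  0.029     ]
[131.54285714 222.11428571] 35 [0.43914644 0.32800431 0.02988447] [0.4388517  0.32882275 0.029     ]
```

View pics/c1.png

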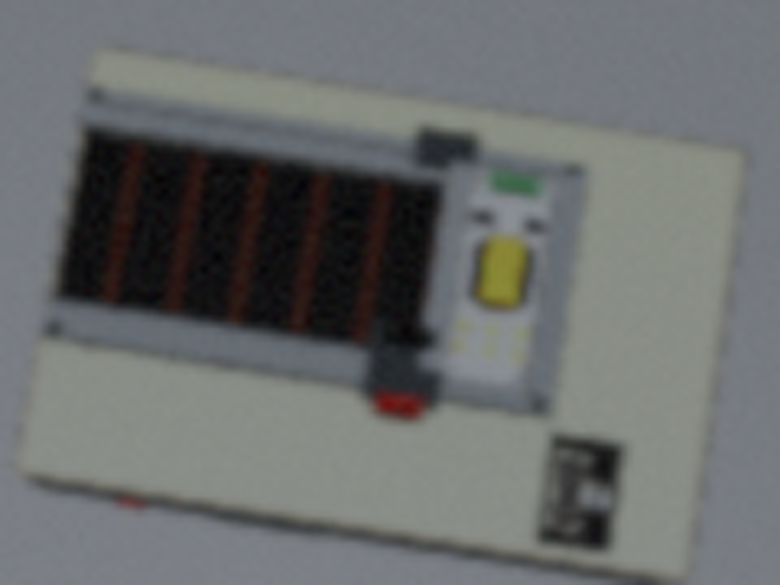

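View pics/c2.png

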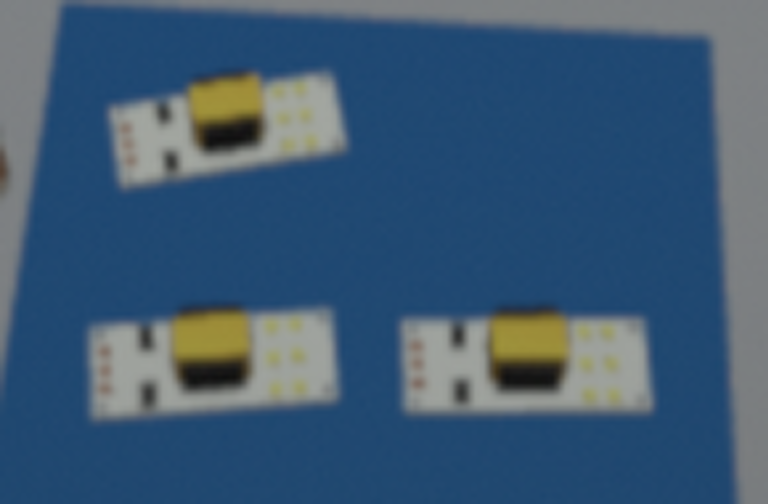

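```bash
cat >> h.py <<'E'
HY=-0.1446; HO=np.array([.5432,-.0188])
def toH(x,y):
    c,s=np.cos(HY),np.sin(HY); d=np.array([x,y])-HO; return np.array([c*d[0]+s*d[1],-s*d[0]+c*d[1]])
def toW(x,y):
    c,s=np.cos(HY),np.sin(HY); return HO+np.array([c*x-s*y,s*x+c*y])
def goal(x,y,z,yaw=np.pi/2+HY):   # world grasp point -> tool shift mm, roll
    s=telemetry.observe(); p=np.array(s['tool_pos']); r=s['tool_rot']
    from scipy.spatial.transform import Rotation as Ro
    R=Ro.from_euler('xyz',r).as_matrix()
    g=np.array([x,y,z+.159]); dl=(g-p)@R*1000
    rl=-((yaw-r[2]+np.pi/2)%np.pi-np.pi/2)
    return np.round(dl,1),round(float(rl),3)
def boards(p,d):
    W=cloud('top',d); hsv=cv2.cvtColor(p,cv2.COLOR_RGB2HSV); out=[]
    w=((hsv[...,1]<70)&(hsv[...,2]>110)&(W[...,2]<.04)); y=(hsv[...,0]>18)&(hsv[...,0]<38)&(hsv[...,1]>100)
    m=(w|(y&(W[...,2]<.04))).astype(np.uint8); m[:,:112]=0; m[:,186:]=0; m[:160]=0; m[246:]=0
    m=cv2.morphologyEx(m,cv2.MORPH_CLOSE,np.ones((5,5)))
    n,l,s,c=cv2.connectedComponentsWithStats(m)
    for i in range(1,n):
        if s[i,4]<150: continue
        w2=(l==i)&w; q=W[w2][:,:2]*1000; q=q[np.isfinite(q[:,0])]
        rc=cv2.minAreaRect(q.astype(np.float32)); b=cv2.boxPoints(rc); e=b[1]-b[0]; f=b[2]-b[1]
        L=e if np.hypot(*e)>np.hypot(*f) else f; L=L*np.sign(L[0])
        yy=(l==i)&y&(W[...,2]>.024); vy,uy=np.nonzero(yy)
        out.append((np.round(rc[0],1),np.round(rc[1],1),round(float(np.arctan2(L[1],L[0])),3),np.round(onplane('top',uy.mean(),vy.mean(),.0292)[:2]*1000,1)))
    return out
E
python3 - <<'E'
from h import *
p,d=load('top'); W=cloud('top',d); hsv=cv2.cvtColor(p,cv2.COLOR_RGB2HSV)
for b in boards(p,d): print(b)
for n in('top','side'):
    p,d=load(n);W=cloud(n,d); hsv=cv2.cvtColor(p,cv2.COLOR_RGB2HSV)
    H=np.stack([*[0]*0,(W[...,0]-HO[0])*np.cos(HY)+(W[...,1]-HO[1])*np.sin(HY),-(W[...,0]-HO[0])*np.sin(HY)+(W[...,1]-HO[1])*np.cos(HY),W[...,2]],-1)
    box=(abs(H[...,0]+.01)<.12)&(H[...,1]>-.2)&(H[...,1]<.13)&(H[...,2]>.05)
    red=box&(hsv[...,1]>130)&((hsv[...,0]<8)|(hsv[...,0]>172))&(H[...,2]>.09)
    print(n,'red',red.sum(),np.nanmin(H[red],0),np.nanmedian(H[red],0),np.nanmax(H[red],0))
    hi=box&(H[...,2]>.108); print('hi',hi.sum(),np.nanmin(H[hi],0),np.nanmedian(H[hi],0),np.nanmax(H[hi],0))
    yl=box&(hsv[...,0]>20)&(hsv[...,0]<35)&(hsv[...,1]>130)&(H[...,2]>.097)
    print('yel',yl.sum(),np.nanmin(H[yl],0),np.nanmedian(H[yl],0),np.nanmax(H[yl],0))
    dk=box&(H[...,2]<.066)&(H[...,2]>.054); print('deck',np.nanpercentile(H[dk],[.5,99.5],axis=0))
E
```

```text
(array([571.7, 228. ]), array([100.2,  39.7]), 0.254, array([569.6, 226.8]))
(array([568.3, 335.6]), array([100.8,  41.1]), 0.124, array([566.9, 334.3]))
(array([440.2, 328.7]), array([99.4, 40.9]), 0.072, array([438.9, 327. ]))
top red 19 [-0.0738253  -0.05602242  0.11141509] [-0.07082551 -0.04742047  0.12265521] [-0.06769999 -0.03792418  0.12675212]
hi 42 [-0.0738253  -0.05964144  0.1084784 ] [-0.06740927 -0.04898183  0.12123395] [-0.03457606 -0.03612761  0.12741158]
yel 54 [-0.01526094 -0.09363937  0.09713818] [-0.00147932 -0.08443023  0.10104818] [ 0.01277577 -0.07542364  0.10763126]
deck [[-0.12415245 -0.19341093  0.05461084]
 [ 0.08427745  0.12296517  0.06580584]]
side red 14 [-0.07293712 -0.05188205  0.09221869] [-0.0714348  -0.04236556  0.12161275] [-0.06950774 -0.03327297  0.12746413]
hi 55 [-0.07508117 -0.063525    0.10861729] [-0.06843815 -0.04387242  0.12070765] [-0.03667852 -0.03323267  0.12893756]
yel 63 [-0.01585465 -0.09173995  0.09704434] [-0.00104992 -0.08128452  0.10221493] [ 0.01355344 -0.07306518  0.10650506]
deck [[-0.12539296 -0.1932213   0.05476961]
 [ 0.08303139  0.12388225  0.06581594]]
```

```bash
python3 - <<'E'
from h import *
w=toW(-.0515,-.0455);print(w,goal(*w,.20),goal(*w,.116))
E
```

```text
[ 0.48568108 -0.05640417] (array([-470.6, -391.9,   45.5]), 1.325) (array([-470.6, -391.8,  129.5]), 1.325)
```

```bash
python3 -m crank '[[0.3,-235,-196,20,0.6],[0.3,-235,-196,20,0.6],[0.3,-235,-196,20,0.6],[0.3,-235,-196,20,0.6],[0.3,-235,-196,20,0.6],[0.3,-235,-196,20,0.6],[0.3,-235,-196,20,0.6],[0.3,-470.6,-391.9,45,1.325],[0.3,-470.6,-391.9,45,1.325],[0.3,-470.6,-391.9,45,1.325],[0.3,-470.6,-391.9,45,1.325],[0.3,-470.6,-391.9,45,1.325]]' 20; python3 - <<'E'
from h import *
w=toW(-.0515,-.0455);print(w,goal(*w,.20),goal(*w,.116))
E
```

```text
time: 1.1
tool_pos: [0.433, 0.0423, 0.3687]
tool_rot: [-3.141, -0.0, 1.519]
contact_force: [0.9, 0.8, -0.5]
opening: 0.0593
grip_force: 0.0
[ 0.48568108 -0.05640417] (array([-95.8,  57.7,   9.6]), 0.093) (array([-95.8,  57.7,  93.6]), 0.093)
```

```bash
python3 -m crank '[[0.3,-95.8,57.7,9.6,0.093],[0.3,-95.8,57.7,9.6,0.093],[0.3,-95.8,57.7,9.6,0.093],[0.3,-95.8,57.7,9.6,0.093],[0.3,-95.8,57.7,9.6,0.093],[0.3,-95.8,57.7,9.6,0.093]]'; python3 - <<'E'
from h import *
w=toW(-.0515,-.0455);print(w,goal(*w,.20),goal(*w,.116))
snap('side'); crop('side','s1.png',190,140,350,280,5)
E
```

```text
time: 1.6
tool_pos: [0.4855, -0.0535, 0.3589]
tool_rot: [-3.14, -0.001, 1.433]
contact_force: [-0.5, -0.3, 1.0]
opening: 0.0594
grip_force: 0.0
[ 0.48568108 -0.05640417] (array([-2.8,  0.5, -0.1]), 0.006) (array([-2.9,  0.7, 83.9]), 0.006)
```

View pics/s1.png

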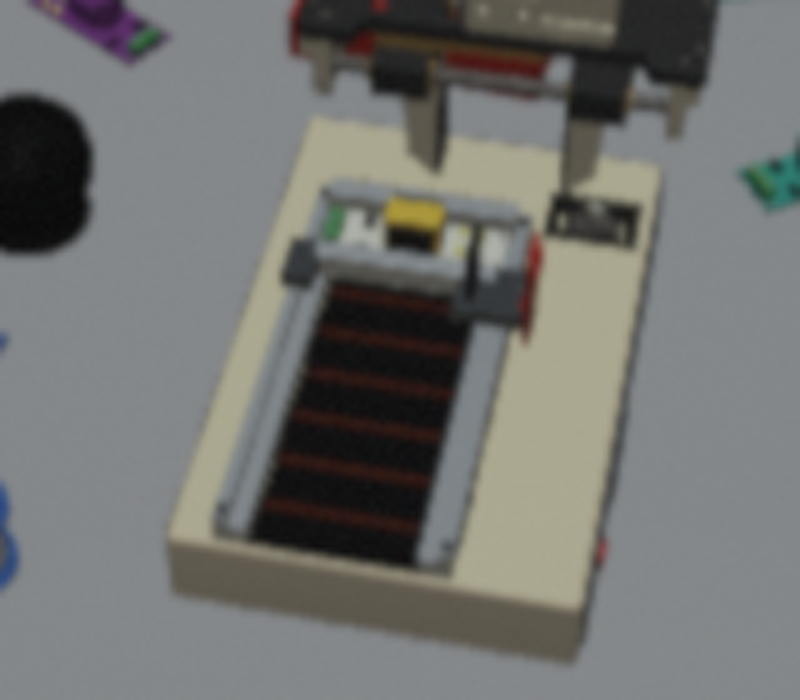

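```bash
python3 -m crank '[[0.3,0,0,30,0.0],[0.3,0,0,60,0.0],[0.3,0,0,75,0],[0.3,0,0,84,0],[0.3,0,0,84,0],[0.3,0,0,84,0]]' && python3 - <<'E'
from h import *
w=toW(-.0515,-.0455);print(goal(*w,.116))
E
python3 -m crank '[[-0.2,0,0,0,0],[-0.5,0,0,0,0],[-0.6,0,0,0,0],[-0.6,0,0,0,0],[-0.6,0,0,0,0],[-0.6,0,0,0,0]]' 25
```

```text
time: 2.15
tool_pos: [0.4861, -0.0533, 0.2759]
tool_rot: [3.141, -0.0, 1.434]
contact_force: [1.0, -0.1, 0.8]
opening: 0.0597
grip_force: 0.0
(array([-3.2,  0. ,  0.9]), 0.008)
time: 2.65
tool_pos: [0.4857, -0.0538, 0.2759]
tool_rot: [-3.141, -0.0, 1.433]
contact_force: [-2.7, 2.1, 5.4]
opening: 0.032
grip_force: 26.6
```

```bash
python3 -m crank '[[-0.6,10,0,0,0],[-0.6,25,0,0,0],[-0.6,45,0,0,0],[-0.6,65,0,0,0],[-0.6,85,0,0,0],[-0.6,105,0,0,0],[-0.6,122,0,0,0],[-0.6,135,0,0,0],[-0.6,141,0,0,0],[-0.6,144,0,0,0],[-0.6,146,0,0,0],[-0.6,146,0,0,0]]'; python3 -m crank '[[-0.6,0,0,0,0],[-0.6,0,0,0,0]]'; python3 - <<'E'
from h import *
s=telemetry.observe();g=s['tool_pos'];print(toH(*g[:2]))
snap('side'); crop('side','s2.png',190,140,350,280,4)
E
```

```text
time: 3.65
tool_pos: [0.5064, 0.0899, 0.2759]
tool_rot: [3.14, 0.001, 1.433]
contact_force: [0.1, -1.8, 6.7]
opening: 0.0323
grip_force: 26.6
time: 3.82
tool_pos: [0.5063, 0.0897, 0.2759]
tool_rot: [3.14, 0.0, 1.432]
contact_force: [0.4, -1.8, 4.7]
opening: 0.0318
grip_force: 26.5
[-0.05211708  0.10209497]
```

View pics/s2.png

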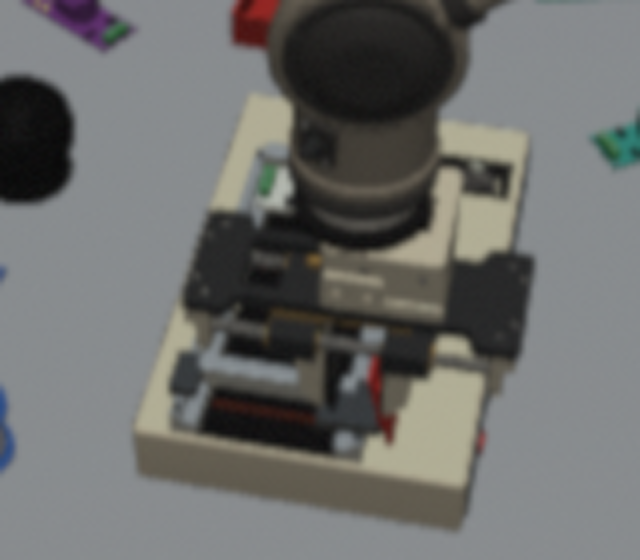

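```bash
python3 -m crank '[[-0.6,1,0,0,0],[-0.6,2,0,0,0],[-0.6,3,0,0,0],[-0.6,3,0,0,0],[-0.6,3,0,0,0]]'; python3 - <<'E'
from h import *
s=telemetry.observe();g=s['tool_pos'];print(toH(*g[:2]))
E
```

```text
time: 4.28
tool_pos: [0.5066, 0.0908, 0.2759]
tool_rot: [3.141, 0.005, 1.432]
contact_force: [-2.4, -13.9, 7.9]
opening: 0.032
grip_force: 26.4
[-0.05198859  0.10318829]
```

```bash
python3 -m crank '[[-0.6,-3,0,0,0],[0.3,-3,0,0,0],[0.3,-3,0,0,0],[0.3,-3,0,0,0],[0.3,-3,0,-20,0],[0.3,-3,0,-60,0],[0.3,-3,0,-84,0],[0.0,-3,0,-84,0],[0,-3,0,-84,0]]'; python3 - <<'E'
from h import *
print(goal(*toW(0,-.0835),.2),goal(*toW(0,-.0835),.098))
p,d=snap('top')
for b in boards(p,d): print(b)
E
```

```text
time: 5.03
tool_pos: [0.5065, 0.0903, 0.3608]
tool_rot: [3.137, -0.001, 1.432]
contact_force: [0.1, 0.0, -1.3]
opening: 0.0505
grip_force: 0.0
(array([-186.5,   50.8,    1.9]), 0.006) (array([-186.6,   50.4,  103.9]), 0.006)
(array([568. , 336.2]), array([100.7,  40.7]), 0.153, array([566.6, 334.3]))
(array([439.7, 329. ]), array([99.6, 41.1]), 0.071, array([439., 327.]))
```

```bash
python3 -m crank '[[-0.1,-40,10,0,0],[-0.1,-80,21,0,0],[-0.1,-120,32,0,0],[-0.1,-160,43,0,0],[-0.1,-186.5,50.8,2,0.006],[-0.1,-186.5,50.8,2,0.006],[-0.1,-186.5,50.8,2,0.006],[-0.1,-186.5,50.8,2,0.006]]'; python3 - <<'E'
from h import *
print(goal(*toW(0,-.0835),.098))
E
```

```text
time: 5.75
tool_pos: [0.5304, -0.1008, 0.356]
tool_rot: [-3.139, -0.001, 1.426]
contact_force: [0.2, 0.4, 0.0]
opening: 0.0414
grip_force: 0.0
(array([-0.6,  1.1, 99. ]), 0.0)
```

```bash
python3 -m crank '[[-0.1,-0.6,1,40,0],[-0.1,-0.6,1,75,0],[-0.1,-0.6,1,90,0],[-0.1,-0.6,1,99,0],[-0.1,-0.6,1,99,0],[-0.5,-0.6,1,99,0],[-0.5,-0.6,1,99,0],[-0.5,-0.6,1,99,0],[-0.5,-0.6,1,99,0]]' 20; python3 -m crank '[[-0.5,0,0,-15,0],[-0.5,0,0,-40,0],[-0.5,0,0,-80,0],[-0.5,0,0,-80,0]]'; python3 - <<'E'
from h import *
t=np.array([.5313,-.3818]); print(goal(*t,.18),goal(*t,.032))
p,d=load('top');W=cloud('top',d); print(boards(p,d)); snap('side'); crop('side','s3.png',190,90,350,210,5)
E
```

```text
time: 6.5
tool_pos: [0.5321, -0.1017, 0.2597]
tool_rot: [3.139, 0.0, 1.427]
contact_force: [0.6, 1.5, 3.3]
opening: 0.0319
grip_force: 20.0
time: 6.83
tool_pos: [0.5331, -0.1023, 0.3457]
tool_rot: [3.129, 0.002, 1.427]
contact_force: [1.8, -0.2, 0.5]
opening: 0.0317
grip_force: 20.0
(array([-276.9,   38.3,    7.8]), 0.001) (array([-276.6,   36.4,  155.7]), 0.001)
[(array([568. , 336.2]), array([100.7,  40.7]), 0.153, array([566.6, 334.3])), (array([439.7, 329. ]), array([99.6, 41.1]), 0.071, array([439., 327.]))]
```

View pics/s3.png

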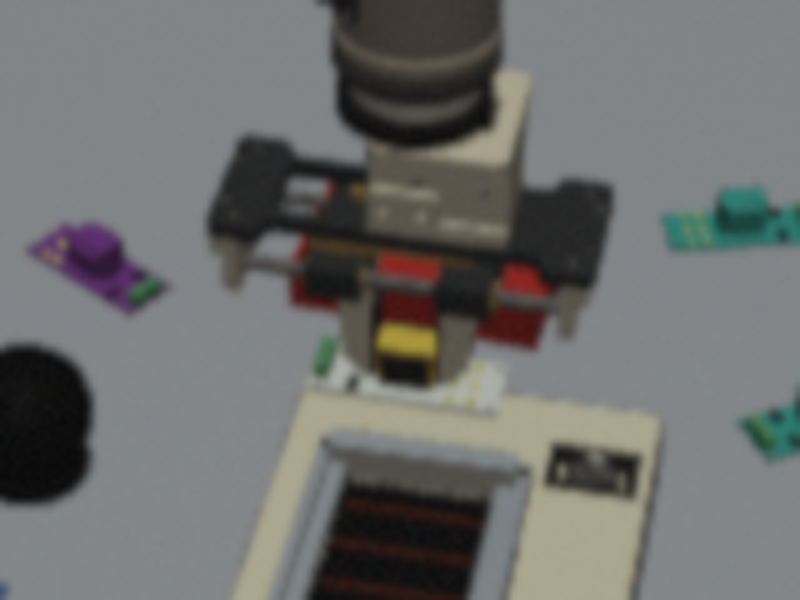

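```bash
python3 -m crank '[[-0.5,-40,5,0,0],[-0.5,-80,11,0,0.07],[-0.5,-120,17,0,0.07],[-0.5,-160,22,0,0.07],[-0.5,-200,28,2,0.075],[-0.5,-240,33,5,0.075],[-0.5,-270,37,7,0.075],[-0.5,-276.9,38.3,7.8,0.075],[-0.5,-276.9,38.3,7.8,0.075],[-0.5,-276.9,38.3,7.8,0.075]]'; python3 - <<'E'
from h import *
t=np.array([.5313,-.3818]); print(goal(*t,.032,np.pi/2-.22))
E
```

```text
time: 7.72
tool_pos: [0.5296, -0.3808, 0.3296]
tool_rot: [-3.14, -0.002, 1.351]
contact_force: [-0.9, -0.3, -0.0]
opening: 0.0319
grip_force: 20.0
(array([ -0.8,   2.1, 138.6]), 0.0)
```

```bash
python3 -m crank '[[-0.5,0,2,40,0],[-0.5,0,2,80,0],[-0.5,0,2,110,0],[-0.5,0,2,125,0],[-0.5,0,2,134,0],[-0.5,0,2,138,0],[-0.5,0,2,138,0]]';python3 -m crank '[[-0.4,0,0,1,0],[-0.1,0,0,1,0],[-0.1,0,0,1,0],[-0.1,0,0,-20,0],[-0.1,0,0,-60,0],[-0.1,0,0,-100,0],[-0.1,0,0,-140,0],[-0.1,0,0,-160,0],[0,0,0,-160,0]]'; python3 - <<'E'
from h import *
p,d=snap('top')
for b in boards(p,d):
    print(b, goal(*(b[3]/1000),.15,np.pi/2+b[2]))
crop('top','t2.png',190,140,390,250,4)
E
```

```text
time: 8.3
tool_pos: [0.5323, -0.3806, 0.193]
tool_rot: [3.141, -0.0, 1.353]
contact_force: [1.4, -0.1, -1.2]
opening: 0.0318
grip_force: 20.0
time: 9.05
tool_pos: [0.5323, -0.3823, 0.3601]
tool_rot: [3.13, 0.006, 1.352]
contact_force: [0.7, -0.8, 0.7]
opening: 0.044
grip_force: 0.0
(array([571.7, 228. ]), array([100. ,  39.2]), 0.246, array([570.9, 226.9])) (array([602.9, -94.6,  44.7]), -0.465)
(array([568.2, 335.8]), array([101.2,  41.3]), 0.113, array([567.1, 334.4])) (array([ 707. , -121.7,   44.2]), -0.332)
(array([439.9, 328.4]), array([99.4, 40.5]), 0.072, array([438.8, 327.3])) (array([ 672.2, -245.4,   43.5]), -0.291)
```

View pics/t2.png

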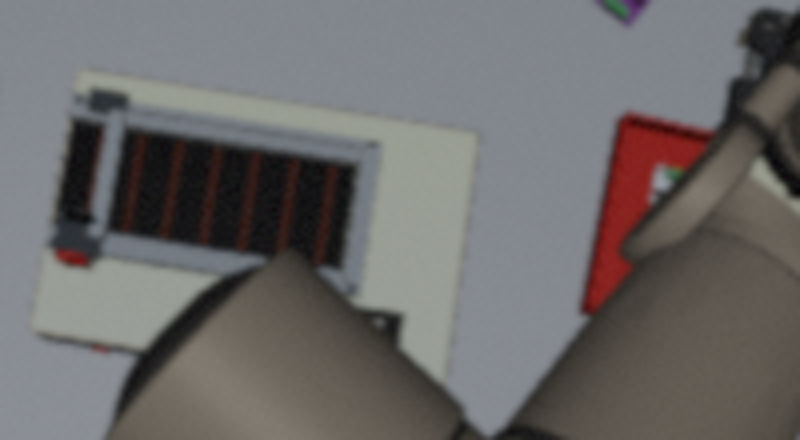

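```bash
python3 -m crank '[[-0.1,40,-6,0,-0.05],[-0.1,80,-12,0,-0.1],[-0.1,120,-19,0,-0.15],[-0.1,160,-25,0,-0.2],[-0.1,200,-31,0,-0.25],[-0.1,240,-38,0,-0.3],[-0.1,280,-44,0,-0.35],[-0.1,320,-50,0,-0.4],[-0.1,360,-56,0,-0.45],[-0.1,400,-63,0,-0.465],[-0.1,440,-69,0,-0.465],[-0.1,480,-75,0,-0.465]]'; python3 - <<'E'
from h import *
print(goal(.5713,.2275,.10,np.pi/2+.25))
E
```

```text
time: 10.1
tool_pos: [0.5622, 0.105, 0.3513]
tool_rot: [-3.14, -0.0, 1.817]
contact_force: [0.7, -1.2, 0.5]
opening: 0.0411
grip_force: 0.0
(array([116.6,  38.8,  92.2]), -0.004)
```

```bash
python3 -m crank '[[0,40,13,0,0],[0,80,26,0,0],[0,110,36,20,0],[0,116.6,38.8,50,0],[0,116.6,38.8,92,0],[0,116.6,38.8,92,0],[0,116.6,38.8,92,0],[0,116.6,38.8,92,0]]'; python3 - <<'E'
from h import *
print(goal(.5713,.2275,.026,np.pi/2+.25))
E
```

```text
time: 10.77
tool_pos: [0.5726, 0.2253, 0.2616]
tool_rot: [3.141, -0.0, 1.816]
contact_force: [-0.3, -0.6, 0.2]
opening: 0.0458
grip_force: 0.0
(array([ 2.5, -0.8, 76.6]), -0.005)
```

```bash
python3 -m crank '[[0,2,-0.8,40,0],[0,2,-0.8,65,0],[0,2,-0.8,76,0],[0,2,-0.8,76.5,0],[0,2,-0.8,76.5,0],[-0.5,2,-0.8,76.5,0],[-0.5,2,-0.8,76.5,0],[-0.5,2,-0.8,76.5,0],[-0.5,2,-0.8,76.5,0]]' 20; python3 -m crank '[[-0.5,0,0,-20,0],[-0.5,0,0,-60,0],[-0.5,0,0,-100,0],[-0.5,0,0,-140,0],[-0.5,0,0,-160,0],[-0.5,0,0,-160,0]]'; python3 - <<'E'
from h import *
print(goal(*toW(.0005,-.082),.18))
E
```

```text
time: 11.52
tool_pos: [0.5714, 0.2275, 0.1859]
tool_rot: [3.138, 0.0, 1.817]
contact_force: [-0.3, -1.5, 6.8]
opening: 0.0315
grip_force: 20.0
time: 12.02
tool_pos: [0.5716, 0.2277, 0.3507]
tool_rot: [3.13, -0.0, 1.817]
contact_force: [1.9, 0.4, -0.7]
opening: 0.0316
grip_force: 20.0
(array([-308.2, -118.4,   10.3]), 0.391)
```

```bash
python3 -m crank '[[-0.5,-38,-15,0,0.05],[-0.5,-76,-29,0,0.1],[-0.5,-114,-44,0,0.15],[-0.5,-152,-58,0,0.2],[-0.5,-190,-73,0,0.25],[-0.5,-228,-88,0,0.3],[-0.5,-266,-102,0,0.35],[-0.5,-300,-115,5,0.391],[-0.5,-308.2,-118.4,10,0.391],[-0.5,-308.2,-118.4,10,0.391],[-0.5,-308.2,-118.4,10,0.391],[-0.5,-308.2,-118.4,10,0.391]]'; python3 - <<'E'
from h import *
print(goal(*toW(.0005,-.082),.099))
E
```

```text
time: 13.02
tool_pos: [0.5311, -0.0991, 0.3338]
tool_rot: [-3.141, -0.001, 1.427]
contact_force: [1.3, -0.3, -0.9]
opening: 0.0323
grip_force: 20.0
(array([-0.8,  0.9, 75.8]), 0.001)
```

```bash
python3 -m crank '[[-0.5,-0.8,0.9,35,0],[-0.5,-0.8,0.9,55,0],[-0.5,-0.8,0.9,66,0],[-0.5,-0.8,0.9,72,0],[-0.5,-0.8,0.9,75,0],[-0.5,-0.8,0.9,76,0],[-0.5,-0.8,0.9,76,0]]'; python3 -m crank '[[-0.4,0,0,0,0],[-0.1,0,0,0,0],[-0.1,0,0,0,0],[-0.1,0,0,-20,0],[-0.1,0,0,-60,0],[-0.1,0,0,-90,0],[-0.1,0,0,-90,0]]'; python3 - <<'E'
from h import *
p,d=snap('top')
for b in boards(p,d):
    print(b, goal(*((b[0]+b[3])/2000),.18,np.pi/2+b[2]))
snap('side'); crop('side','s4.png',190,120,350,280,4)
E
```

```text
time: 13.6
tool_pos: [0.5322, -0.1008, 0.2586]
tool_rot: [3.14, 0.0, 1.427]
contact_force: [0.4, -0.1, -1.3]
opening: 0.0318
grip_force: 20.0
time: 14.18
tool_pos: [0.5331, -0.1018, 0.3547]
tool_rot: [3.13, 0.002, 1.426]
contact_force: [0.7, 0.3, -0.0]
opening: 0.0415
grip_force: 0.0
(array([567.3, 335.6]), array([100.4,  40.1]), 0.121, array([566.6, 334.3])) (array([437. , -29.2,  12. ]), -0.266)
(array([440.2, 328.9]), array([98.8, 41.8]), 0.057, array([439., 327.])) (array([ 411.6, -154.1,   11. ]), -0.202)
```

View pics/s4.png

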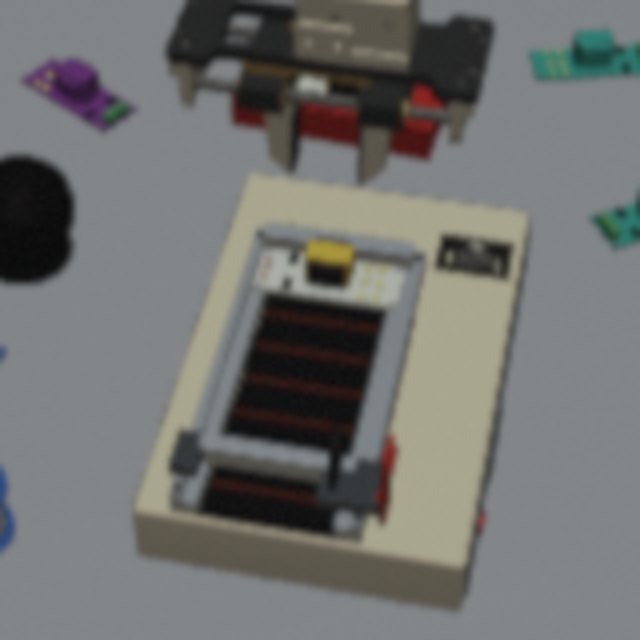

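```bash
python3 -m crank '[[0,40,-3,0,-0.03],[0,80,-5,0,-0.06],[0,120,-8,0,-0.1],[0,160,-11,0,-0.14],[0,200,-13,0,-0.18],[0,240,-16,0,-0.22],[0,280,-19,0,-0.266],[0,320,-21,0,-0.266],[0,360,-24,0,-0.266],[0,400,-27,0,-0.266],[0,437,-29,12,-0.266],[0,437,-29.2,12,-0.266]]'; python3 -m crank '[[0,0,0,10,0],[0,0,0,40,0],[0,0,0,70,0],[0,0,0,80,0],[0,0,0,80,0],[0,0,0,80,0]]'; python3 - <<'E'
from h import *
print(goal(.5669,.335,.026,np.pi/2+.122))
E
```

```text
time: 15.28
tool_pos: [0.5645, 0.3412, 0.3316]
tool_rot: [-3.137, -0.001, 1.697]
contact_force: [-0.7, -1.2, 0.1]
opening: 0.046
grip_force: 0.0
time: 15.78
tool_pos: [0.5664, 0.3344, 0.2559]
tool_rot: [-3.141, 0.0, 1.691]
contact_force: [1.0, -0.0, 0.0]
opening: 0.0458
grip_force: 0.0
(array([ 0.5,  0.6, 70.9]), -0.002)
```

```bash
python3 -m crank '[[0,0.5,0.6,35,0],[0,0.5,0.6,60,0],[0,0.5,0.6,70,0],[0,0.5,0.6,70.5,0],[0,0.5,0.6,70.5,0],[-0.5,0.5,0.6,70.5,0],[-0.5,0.5,0.6,70.5,0],[-0.5,0.5,0.6,70.5,0],[-0.5,0.5,0.6,70.5,0]]' 20; python3 -m crank '[[-0.5,0,0,-20,0],[-0.5,0,0,-60,0],[-0.5,0,0,-100,0],[-0.5,0,0,-140,0],[-0.5,0,0,-160,0],[-0.5,0,0,-160,0],[-0.5,0,0,-160,0]]'; python3 - <<'E'
from h import *
print(goal(*toW(.0005,-.042),.18))
E
```

```text
time: 16.53
tool_pos: [0.5671, 0.3362, 0.1875]
tool_rot: [3.138, -0.001, 1.692]
contact_force: [-0.8, -0.5, 6.2]
opening: 0.0318
grip_force: 19.9
time: 17.12
tool_pos: [0.5665, 0.3359, 0.347]
tool_rot: [3.139, -0.001, 1.692]
contact_force: [-0.7, -0.2, -2.0]
opening: 0.0319
grip_force: 19.9
(array([-389.9,  -76.5,    7.4]), 0.266)
```

```bash
python3 -m crank '[[-0.5,-40,-8,0,0.03],[-0.5,-80,-16,0,0.06],[-0.5,-120,-24,0,0.1],[-0.5,-160,-31,0,0.13],[-0.5,-200,-39,0,0.16],[-0.5,-240,-47,0,0.2],[-0.5,-280,-55,0,0.23],[-0.5,-320,-63,2,0.266],[-0.5,-355,-70,4,0.266],[-0.5,-380,-75,7,0.266],[-0.5,-389.9,-76.5,7.4,0.266],[-0.5,-389.9,-76.5,7.4,0.266]]'; python3 -m crank '[[-0.5,0,0,10,0],[-0.5,0,0,30,0],[-0.5,0,0,45,0],[-0.5,0,0,45,0],[-0.5,0,0,45,0]]';python3 - <<'E'
from h import *
print(goal(*toW(.0005,-.042),.099))
E
```

```text
time: 18.12
tool_pos: [0.5372, -0.0624, 0.3362]
tool_rot: [-3.138, -0.0, 1.422]
contact_force: [0.4, -0.2, -1.1]
opening: 0.0318
grip_force: 19.9
time: 18.53
tool_pos: [0.5375, -0.0588, 0.2919]
tool_rot: [-3.139, -0.001, 1.428]
contact_force: [-0.2, -0.3, -0.0]
opening: 0.0318
grip_force: 19.9
(array([-1.7,  0.4, 33.9]), 0.002)
```

```bash
python3 -m crank '[[-0.5,-0.5,0.5,15,0],[-0.5,-0.5,0.5,25,0],[-0.5,-0.5,0.5,31,0],[-0.5,-0.5,0.5,34,0],[-0.5,-0.5,0.5,34,0]]'; python3 -m crank '[[-0.4,0,0,0,0],[-0.1,0,0,0,0],[-0.1,0,0,0,0],[-0.1,0,0,-20,0],[-0.1,0,0,-60,0],[-0.1,0,0,-90,0],[-0.1,0,0,-90,0]]'; python3 - <<'E'
from h import *
p,d=snap('top')
for b in boards(p,d):
    print(b, goal(*((b[0]+b[3])/2000),.18,np.pi/2+b[2]))
snap('side'); crop('side','s5.png',190,120,350,280,4)
E
```

```text
time: 18.95
tool_pos: [0.5382, -0.0606, 0.2595]
tool_rot: [3.141, -0.0, 1.426]
contact_force: [0.3, -1.0, -0.5]
opening: 0.0318
grip_force: 19.9
time: 19.53
tool_pos: [0.5395, -0.0613, 0.3555]
tool_rot: [3.13, 0.001, 1.426]
contact_force: [1.2, 0.2, 0.8]
opening: 0.0411
grip_force: 0.0
(array([439.9, 328.8]), array([99.3, 39.9]), 0.053, array([438.7, 326.7])) (array([ 370.4, -154.8,   12.2]), -0.198)
```

View pics/s5.png

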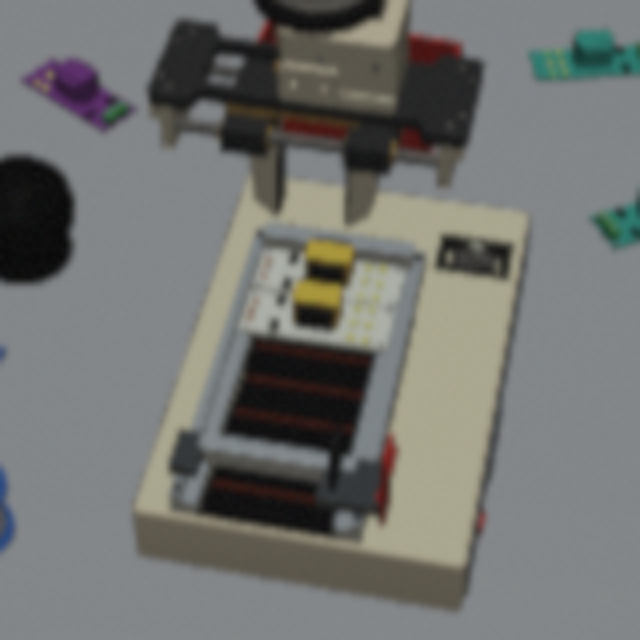

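```bash
python3 -m crank '[[0,38,-16,0,-0.03],[0,76,-31,0,-0.06],[0,114,-47,0,-0.1],[0,152,-63,0,-0.14],[0,190,-79,0,-0.17],[0,228,-95,0,-0.21],[0,266,-111,0,-0.21],[0,304,-127,0,-0.21],[0,342,-143,0,-0.21],[0,365,-153,6,-0.21],[0,370.4,-154.8,12,-0.21],[0,370.4,-154.8,12,-0.21]]'; python3 -m crank '[[0,0,0,10,0],[0,0,0,40,0],[0,0,0,70,0],[0,0,0,80,0],[0,0,0,80,0],[0,0,0,80,0]]'; python3 - <<'E'
from h import *
print(goal(.4394,.3279,.026,np.pi/2+.066))
E
```

```text
time: 20.63
tool_pos: [0.4373, 0.3291, 0.3344]
tool_rot: [-3.137, 0.002, 1.639]
contact_force: [-0.3, -0.0, -0.1]
opening: 0.0459
grip_force: 0.0
time: 21.13
tool_pos: [0.4391, 0.327, 0.2572]
tool_rot: [-3.141, 0.0, 1.634]
contact_force: [-0.6, 0.8, 0.2]
opening: 0.0461
grip_force: 0.0
(array([ 0.9,  0.4, 72.2]), -0.003)
```

```bash
python3 -m crank '[[0,0.5,0.4,35,0],[0,0.5,0.4,60,0],[0,0.5,0.4,70,0],[0,0.5,0.4,72,0],[0,0.5,0.4,72,0],[-0.5,0.5,0.4,72,0],[-0.5,0.5,0.4,72,0],[-0.5,0.5,0.4,72,0],[-0.5,0.5,0.4,72,0]]' 20; python3 -m crank '[[-0.5,0,0,-20,0],[-0.5,0,0,-60,0],[-0.5,0,0,-100,0],[-0.5,0,0,-140,0],[-0.5,0,0,-160,0],[-0.5,0,0,-160,0],[-0.5,0,0,-160,0]]'; python3 - <<'E'
from h import *
print(goal(*toW(.0005,-.002),.18))
E
```

```text
time: 21.88
tool_pos: [0.4393, 0.3287, 0.1866]
tool_rot: [3.139, -0.001, 1.636]
contact_force: [-0.6, -1.2, 6.7]
opening: 0.0322
grip_force: 20.0
time: 22.47
tool_pos: [0.4387, 0.3284, 0.3465]
tool_rot: [3.139, -0.001, 1.636]
contact_force: [-0.5, -0.2, -1.3]
opening: 0.0319
grip_force: 20.0
(array([-355.4,   81.7,    7.2]), 0.21)
```

```bash
python3 -m crank '[[-0.5,-40,9,0,0.03],[-0.5,-80,18,0,0.06],[-0.5,-120,27,0,0.1],[-0.5,-160,36,0,0.13],[-0.5,-200,46,0,0.16],[-0.5,-240,55,0,0.2],[-0.5,-280,64,0,0.21],[-0.5,-320,73,2,0.21],[-0.5,-345,79,4,0.21],[-0.5,-355.4,81.7,7,0.21],[-0.5,-355.4,81.7,7,0.21],[-0.5,-355.4,81.7,7,0.21]]'; python3 -m crank '[[-0.5,0,0,10,0],[-0.5,0,0,30,0],[-0.5,0,0,45,0],[-0.5,0,0,45,0],[-0.5,0,0,45,0]]';python3 - <<'E'
from h import *
print(goal(*toW(.0005,-.002),.099))
E
```

```text
time: 23.47
tool_pos: [0.543, -0.0205, 0.3366]
tool_rot: [-3.138, -0.001, 1.425]
contact_force: [-1.0, 0.4, -0.9]
opening: 0.0318
grip_force: 20.0
time: 23.88
tool_pos: [0.543, -0.0194, 0.2923]
tool_rot: [-3.139, -0.0, 1.428]
contact_force: [-0.7, -0.4, -1.0]
opening: 0.0322
grip_force: 20.0
(array([-1.4,  0.7, 34.3]), 0.002)
```

```bash
python3 -m crank '[[-0.5,-0.3,0.5,15,0],[-0.5,-0.3,0.5,25,0],[-0.5,-0.3,0.5,31,0],[-0.5,-0.3,0.5,34,0],[-0.5,-0.3,0.5,34,0]]'; python3 -m crank '[[-0.4,0,0,0,0],[-0.1,0,0,0,0],[-0.1,0,0,0,0],[-0.1,0,0,-20,0],[-0.1,0,0,-60,0],[-0.1,0,0,-90,0],[-0.1,0,0,-90,0]]'; python3 - <<'E'
from h import *
p,d=snap('top'); print(boards(p,d))
w=toW(-.0515,.1015); print(goal(*w,.2))
snap('side'); crop('side','s6.png',150,80,406,272,3)
E
```

```text
time: 24.3
tool_pos: [0.5439, -0.021, 0.2591]
tool_rot: [-3.141, -0.0, 1.426]
contact_force: [-0.8, 0.1, -0.7]
opening: 0.0319
grip_force: 20.0
time: 24.88
tool_pos: [0.5452, -0.0215, 0.3557]
tool_rot: [3.13, 0.0, 1.426]
contact_force: [1.6, 0.8, 0.7]
opening: 0.0414
grip_force: 0.0
[]
(array([103.8, -53.3,  -6.6]), -0.0)
```

View pics/s6.png

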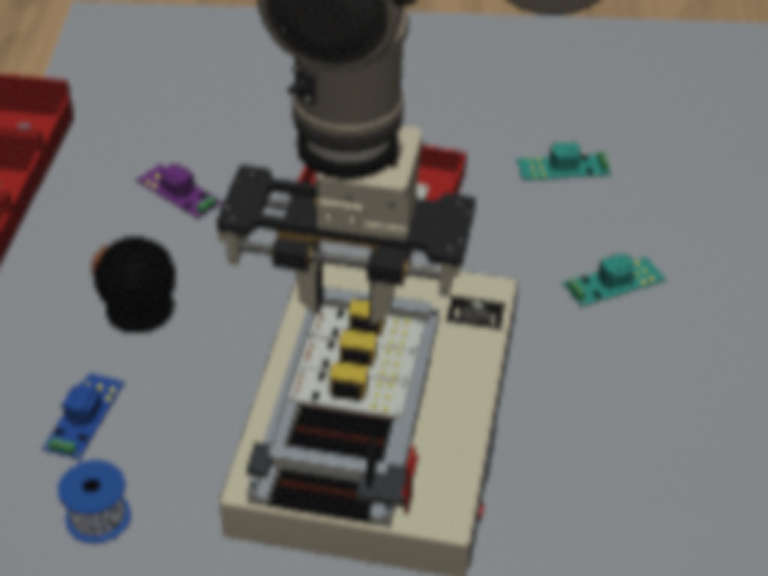

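```bash
python3 -m crank '[[0.3,35,-18,-6,0],[0.3,70,-36,-6,0],[0.3,95,-50,-6,0],[0.3,102.5,-53,-6,0],[0.3,102.5,-53,-6,0],[0.3,102.5,-53,-6,0]]';  python3 - <<'E'
from h import *
print(goal(*toW(-.0515,.100),.116))
E
```

```text
time: 25.48
tool_pos: [0.5064, 0.0876, 0.3543]
tool_rot: [-3.141, 0.001, 1.427]
contact_force: [-0.5, 0.4, 0.2]
opening: 0.0598
grip_force: 0.0
(array([ 0. ,  0.4, 79.3]), 0.001)
```

```bash
python3 -m crank '[[0.3,0,0.4,35,0],[0.3,0,0.4,65,0],[0.3,0,0.4,79,0],[0.3,0,0.4,79,0],[0.3,0,0.4,79,0],[-0.2,0,0.4,79,0],[-0.6,0,0.4,79,0],[-0.6,0,0.4,79,0],[-0.6,0,0.4,79,0],[-0.6,0,0.4,79,0]]' 25; python3 -m crank '[[-0.6,-8,0,0,0],[-0.6,-18,0,0,0],[-0.6,-28,0,0,0],[-0.6,-38,0,0,0],[-0.6,-46,0,0,0],[-0.6,-53,0,0,0],[-0.6,-58,0,0,0],[-0.6,-62,0,0,0],[-0.6,-65,0,0,0],[-0.6,-67,0,0,0],[-0.6,-67,0,0,0],[-0.6,-67,0,0,0]]'; python3 - <<'E'
from h import *
s=telemetry.observe();print(toH(*s['tool_pos'][:2]))
E
```

```text
time: 26.32
tool_pos: [0.5064, 0.0877, 0.277]
tool_rot: [3.141, -0.0, 1.426]
contact_force: [1.5, -0.8, -1.8]
opening: 0.0313
grip_force: 26.5
time: 27.32
tool_pos: [0.4968, 0.0206, 0.277]
tool_rot: [3.141, 0.0, 1.425]
contact_force: [-2.0, -0.3, 6.7]
opening: 0.0313
grip_force: 26.9
[-0.05162838  0.0322607 ]
```

Creep up to contact.

```bash
python3 -m crank '[[-0.6,-0.7,0,0,0],[-0.6,-1.4,0,0,0],[-0.6,-2,0,0,0],[-0.6,-2,0,0,0],[-0.6,-2,0,0,0]]'; python3 -m crank '[[-0.6,-0.5,0,0,0],[-0.6,-1,0,0,0],[-0.6,-1,0,0,0],[-0.6,-1,0,0,0]]';  python3 - <<'E'
from h import *
s=telemetry.observe();print(toH(*s['tool_pos'][:2]))
snap('side'); crop('side','s7.png',200,150,340,270,5)
E
```

```text
time: 27.73
tool_pos: [0.4965, 0.019, 0.277]
tool_rot: [3.141, -0.0, 1.426]
contact_force: [-2.3, 2.7, 5.4]
opening: 0.0311
grip_force: 26.9
time: 28.07
tool_pos: [0.4964, 0.0186, 0.277]
tool_rot: [3.141, -0.002, 1.426]
contact_force: [-1.6, 7.1, 6.7]
opening: 0.0313
grip_force: 26.9
[-0.05169627  0.03030164]
```

View pics/s7.png

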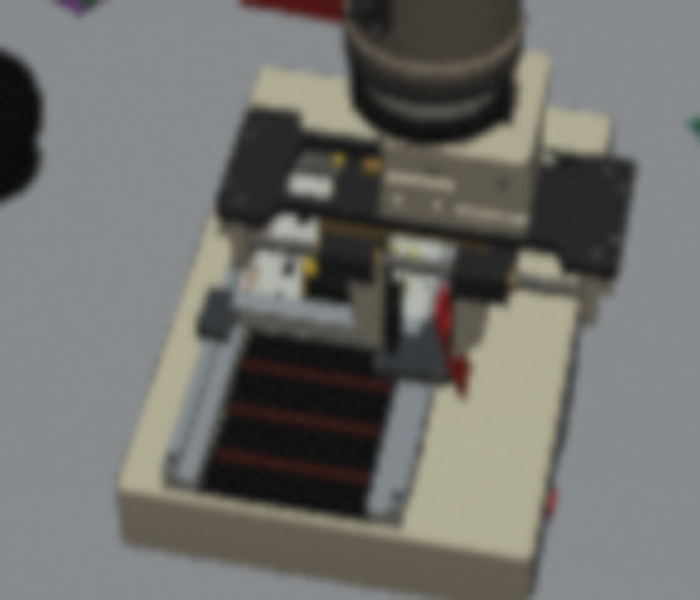

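```bash
python3 -m crank '[[-0.6,0.6,0,0,0],[-0.6,0.6,0,0,0],[0.3,0.6,0,0,0],[0.3,0.6,0,0,0],[0.3,0.6,0,0,0],[0.3,0.6,0,0,0],[0.3,0.6,0,-30,0],[0.3,0.6,0,-70,0],[0.3,0.6,0,-100,0],[0.3,0.6,0,-100,0]]'; python3 -m crank '[[-0.5,-35,0,-30,0],[-1,-70,0,-50,0],[-1,-110,0,-50,0],[-1,-150,0,-50,0],[-1,-190,0,-50,0],[-1,-230,0,-50,0],[-1,-230,0,-50,0],[-1,-230,0,-50,0]]'; python3 - <<'E'
from h import *
p,d=snap('top'); snap('side'); crop('top','t3.png',200,155,310,240,7); crop('side','s8.png',215,155,335,265,6)
W=cloud('top',d)
m=np.isfinite(W[...,0])&(W[...,2]>.0); a=np.array([toH(*w[:2]) for w in W[150:245,195:315].reshape(-1,3)]).reshape(95,120,2); z=W[150:245,195:315,2]
hi=(z>.108)&(a[...,1]<.08)&(a[...,1]>-.08)&(a[...,0]<-.03)&(z<.135); print(a[hi].min(0),a[hi].max(0),hi.sum())
E
```

```text
time: 28.95
tool_pos: [0.4982, 0.0185, 0.3827]
tool_rot: [3.128, -0.0, 1.426]
contact_force: [1.1, -0.1, 0.3]
opening: 0.0595
grip_force: 0.0
time: 29.62
tool_pos: [0.4629, -0.2109, 0.4258]
tool_rot: [3.141, 0.0, 1.421]
contact_force: [0.2, 0.1, 0.3]
opening: 0.011
grip_force: 0.0
[-0.07422491  0.01688042] [-0.03487373  0.03835725] 44
```

View pics/t3.png

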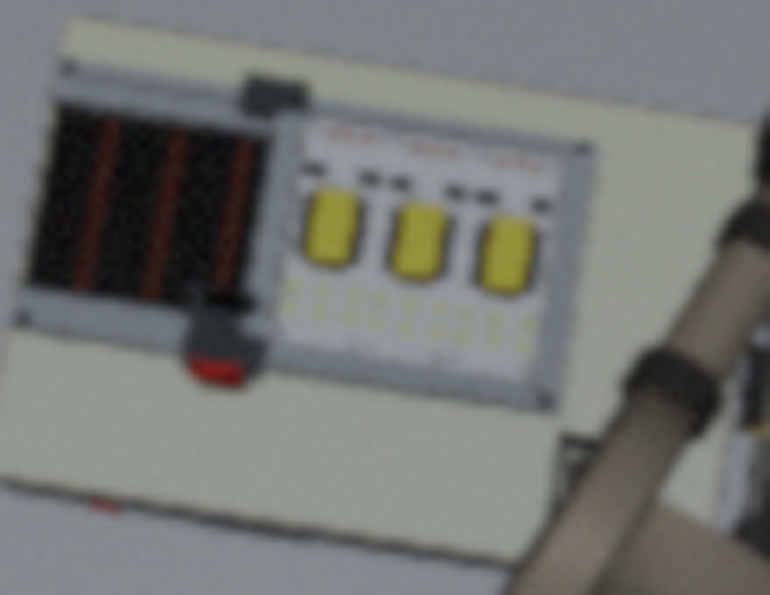

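View pics/s8.png

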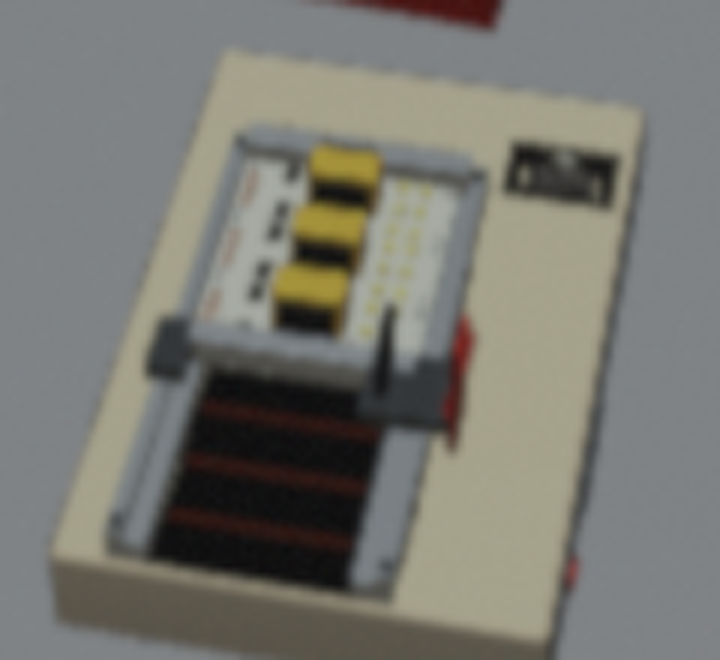

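```bash
python3 - <<'E'
from h import *
for n,u,v in(('top',281.9,225.4),('top',287,226),('side',309,186.4),('side',309.5,182)):
    w=onplane(n,u,v,.066); print(n,toH(*w[:2]))
acc=[]
for i in range(6):
    p,d=vision.read_camera('side'); acc.append((p.astype(float),d))
P=np.mean([a[0] for a in acc],0); D=np.mean([a[1] for a in acc],0); np.savez('/tmp/w0.npz',P=P,D=D)
W=cloud('side',D); s=(slice(176,194),slice(295,322))
w=W[s]; a=np.array([toH(*x[:2]) for x in w.reshape(-1,3)]).reshape(w.shape[:2]+(2,))
g=P[s].mean(-1).round().astype(int)
print(g); print((w[...,2]*1000).round().astype(int))
m=w[...,2]>.0635; print(m.sum(),a[m].min(0),a[m].mean(0),a[m].max(0))
print((a[...,0][9]*1000).round().astype(int)); print((a[...,1][:,14]*1000).round().astype(int))
s=telemetry.observe(); print(toH(*s['tool_pos'][:2]))
E
```

```text
top [-0.09324449 -0.13127683]
top [-0.09259523 -0.14682955]
side [-0.09669125 -0.12544226]
side [-0.09560502 -0.14312263]
[[156 156 156 156 156 156 155 156 155 156 156 156 156 156 156 156 156 156
  156 156 156 156 156 156 156 152 136]
 [156 156 156 156 154 149 147 147 148 149 151 152 153 155 155 156 155 156
  156 156 156 156 156 156 155 149 131]
 [156 156 156 155 146 124 113 114 115 120 130 133 137 145 147 148 150 151
  152 153 155 155 156 155 154 144 121]
 [156 156 156 154 139  95  65  65  67  75  89  95 103 115 120 119 124 131
  133 137 144 147 149 152 152 139 111]
 [156 156 156 153 135  81  36  31  33  38  48  59  81 100 104  90  85  91
   93  98 109 114 121 137 148 135 106]
 [153 155 155 149 124  71  32  31  29  30  33  48  74  99 107  90  63  50
   49  52  59  66  83 117 143 133 103]
 [142 148 153 144 108  59  46  59  46  41  46  50  64  84  93  82  56  36
   29  27  29  37  69 115 142 129 102]
 [115 133 149 140  93  51  69  93  66  51  57  56  57  67  75  70  57  46
   35  33  28  36  76 123 140 120 100]
 [ 96 124 146 135  83  47  76 100  72  55  60  60  57  59  65  65  63  56

[... 2730 characters left out ...]
  61  61  58  44   2]
 [ 61  61  62  63  61  61  62  62  62  61  62  61  62  61  61  62  62  61
   61  63  63  61  63  61  54  31   2]
 [ 62  62  62  62  61  61  62  61  61  61  62  62  61  62  62  62  61  61
   60  62  61  62  62  61  54  18   3]
 [ 61  63  62  61  61  60  63  63  62  62  62  61  62  62  63  61  62  60
   61  62  63  63  62  60  53   1   1]]
145 [-0.13176339 -0.15798418] [-0.09051297 -0.12554886] [-0.05741719  0.03534192]
[ -59  -60  -63  -65  -68  -71  -74  -76  -79  -82  -98  -88  -91  -93
  -96  -99 -101 -104 -107 -109 -112 -115 -118 -120 -123 -126 -128]
[-172  -12 -164 -158 -154 -151 -140 -136 -132 -129 -130 -125 -124 -120
 -116 -113 -108 -103]
[-0.05150678 -0.19823422]
```

```bash
python3 - <<'E'
from h import *
z=np.load('/tmp/w0.npz'); 
for n in('side','top'):
    A=[]
    for i in range(5):
        p,d=(vision.read_camera(n)); W=cloud(n,d); a=W[(W[...,2]>.0655)&(W[...,2]<.073)]
        h=np.array([toH(*x[:2]) for x in a]); k=(abs(h[:,0]+.095)<.035)&(abs(h[:,1]+.135)<.02); A.append(np.c_[h[k],a[k][:,2]])
    A=np.vstack(A); print(n,len(A),np.percentile(A,[5,50,95],axis=0)*1000 if len(A) else '', A.mean(0) if len(A) else '')
print(goal(*toW(-.094,-.133),.16))
E
```

```text
side 289 [[-115.41897948 -152.16875924   65.63793413]
 [ -92.99340726 -134.75583649   66.95069497]
 [ -68.556816   -122.03362444   70.43413533]] [-0.09218636 -0.13534154  0.06738353]
top 23 [[ -89.82481074 -126.91800659   65.6569452 ]
 [ -77.964021   -123.63465183   66.44801617]
 [ -66.27468255 -116.59999049   69.47969358]] [-0.07729865 -0.12355068  0.0669481 ]
(array([ 66.2, -42.4, 107.1]), -0.0)
```

```bash
python3 -m crank '[[-1,25,-16,0,0],[-1,50,-32,20,0],[-1,66,-42,50,0],[-1,66,-42,90,0],[-1,66,-42,107,0],[-1,66,-42,107,0],[-1,66,-42,107,0]]'; python3 - <<'E'
from h import *
print(goal(*toW(-.0935,-.1325),.09),telemetry.observe()['contact_force'])
E
```

```text
time: 31.1
tool_pos: [0.4315, -0.1372, 0.3191]
tool_rot: [-3.14, -0.0, 1.426]
contact_force: [-0.4, 0.5, -0.5]
opening: 0.0005
grip_force: 0.0
(array([ 0.8,  0. , 70.1]), -0.0) [-0.41743137  0.47412815 -0.47790962]
```

```bash
python3 -m crank '[[-1,0.8,0,35,0],[-1,0.8,0,60,0],[-1,0.8,0,69,0],[-1,0.8,0,71,0],[-1,0.8,0,71,0],[-1,0.8,0,71,0]]'; for i in 1 2; do python3 -m crank '[[-1,0,0,0.5,0],[-1,0,0,1,0],[-1,0,0,1,0]]'; done
```

```text
time: 31.6
tool_pos: [0.4323, -0.1368, 0.2497]
tool_rot: [3.139, 0.001, 1.426]
contact_force: [0.7, -0.4, -0.0]
opening: 0.0006
grip_force: 0.0
time: 31.85
tool_pos: [0.4317, -0.1364, 0.2478]
tool_rot: [3.14, 0.0, 1.426]
contact_force: [-0.6, -0.4, -0.1]
opening: 0.0001
grip_force: 0.0
time: 32.1
tool_pos: [0.4315, -0.1363, 0.2461]
tool_rot: [-3.142, -0.0, 1.426]
contact_force: [-0.2, -0.0, 0.6]
opening: 0.0001
grip_force: 0.0
```

```bash
for i in 1 2; do python3 -m crank '[[-1,0,0,0.5,0],[-1,0,0,1,0],[-1,0,0,1,0],[-1,0,0,1,0]]'; done
```

```text
time: 32.43
tool_pos: [0.4315, -0.1363, 0.2452]
tool_rot: [3.141, -0.0, 1.426]
contact_force: [0.2, 0.5, 1.4]
opening: 0.0004
grip_force: 1.3
time: 32.77
tool_pos: [0.432, -0.1364, 0.245]
tool_rot: [3.139, 0.0, 1.426]
contact_force: [-0.4, 2.1, 10.6]
opening: 0.0006
grip_force: 5.1
```

```bash
python3 -m crank '[[-1,0,-2,0,0],[-1,0,-4,0,0],[-1,0,-7,0,0],[-1,0,-7,0,0]]'; python3 -m crank '[[-1,0,-2,0,0],[-1,0,-5,0,0],[-1,0,-7,0,0],[-1,0,-7,0,0]]'; python3 -m crank '[[-1,0,0,-8,0],[-1,0,14,-8,0],[-1,0,28,-8,0],[-1,0,28,-8,0],[-1,0,28,-2,0],[-1,0,28,0,0],[-1,0,28,0,0],[-1,0,28,0,0]]'; for i in 1 2; do python3 -m crank '[[-1,0,-3,0,0],[-1,0,-7,0,0],[-1,0,-11,0,0],[-1,0,-14,0,0],[-1,0,-14,0,0]]'; done
```

```text
time: 33.1
tool_pos: [0.4244, -0.1353, 0.2443]
tool_rot: [3.141, 0.0, 1.426]
contact_force: [-1.1, 0.3, 4.0]
opening: 0.0002
grip_force: 2.0
time: 33.43
tool_pos: [0.417, -0.1341, 0.2437]
tool_rot: [-3.14, -0.001, 1.426]
contact_force: [1.0, -0.0, 0.2]
opening: 0.0003
grip_force: 0.0
time: 34.1
tool_pos: [0.4448, -0.1382, 0.2438]
tool_rot: [-3.14, -0.0, 1.426]
contact_force: [1.3, -0.8, -0.4]
opening: 0.0006
grip_force: 0.0
time: 34.52
tool_pos: [0.4311, -0.1363, 0.2451]
tool_rot: [3.14, 0.0, 1.426]
contact_force: [-0.0, 1.1, 7.8]
opening: 0.0003
grip_force: 4.1
time: 34.93
tool_pos: [0.4167, -0.134, 0.2438]
tool_rot: [-3.14, -0.001, 1.426]
contact_force: [-0.4, -0.4, 0.4]
opening: 0.0007
grip_force: 0.0
```

```bash
python3 -m crank '[[-1,0,0,-12,0],[-1,0,14,-12,0.12],[-1,0,14,-12,0.24],[-1,0,14,-12,0.36],[-1,0,14,-12,0.48],[-1,0,14,-12,0.6],[-1,0,14,-12,0.72],[-1,0,14,-12,0.84],[-1,0,14,-12,0.96],[-1,0,14,-12,1.08],[-1,0,14,-12,1.2],[-1,0,14,-12,1.32]]';python3 -m crank '[[-1,0,0,0,0.12],[-1,0,0,0,0.2508],[-1,0,0,0,0.2508],[-1,0,0,0,0.2508],[-1,0,0,0,0.2508]]'; python3 - <<'E'
from h import *
w=toW(-.0935+.008,-.1325); print(goal(*w,.088,HY),telemetry.observe()['contact_force'])
E
```

```text
time: 35.93
tool_pos: [0.4314, -0.1363, 0.2558]
tool_rot: [-3.141, 0.001, 0.1]
contact_force: [-0.5, 0.1, 0.4]
opening: 0.0005
grip_force: 0.0
time: 36.35
tool_pos: [0.4314, -0.1363, 0.256]
tool_rot: [-3.141, 0.0, -0.141]
contact_force: [0.3, 0.4, 0.5]
opening: 0.0009
grip_force: 0.0
(array([8.2, 0.1, 9. ]), 0.003) [0.27149556 0.38602856 0.52262895]
```

```bash
python3 -m crank '[[-1,8,0,6,0],[-1,8,0,10,0],[-1,8,0,12,0],[-1,8,0,12,0],[-1,8,0,12,0]]'; for i in 1 2; do python3 -m crank '[[-1,-3,0,0,0],[-1,-6,0,0,0],[-1,-8,0,0,0],[-1,-8,0,0,0]]';done; python3 -m crank '[[-1,0,0,-6,0],[-1,16,0,-6,0],[-1,16,0,-6,0],[-1,16,0,-6,0],[-1,16,0,-1,0],[-1,16,0,0,0],[-1,16,0,0,0],[-1,16,0,0,0]]';  for i in 1 2; do python3 -m crank '[[-1,-3,0,0,0],[-1,-6,0,0,0],[-1,-8,0,0,0],[-1,-8,0,0,0]]';done
```

```text
time: 36.77
tool_pos: [0.4404, -0.1378, 0.2449]
tool_rot: [3.141, -0.004, -0.144]
contact_force: [1.7, 1.2, 9.7]
opening: 0.0005
grip_force: 4.9
time: 37.1
tool_pos: [0.4321, -0.1366, 0.2449]
tool_rot: [3.141, -0.003, -0.144]
contact_force: [0.9, 1.2, 10.7]
opening: 0.0002
grip_force: 5.3
time: 37.43
tool_pos: [0.4248, -0.1357, 0.245]
tool_rot: [3.14, -0.006, -0.144]
contact_force: [3.5, 0.4, 6.9]
opening: 0.0004
grip_force: 3.4
time: 38.1
tool_pos: [0.4394, -0.1374, 0.2449]
tool_rot: [3.141, -0.002, -0.145]
contact_force: [1.2, 1.4, 11.7]
opening: 0.0005
grip_force: 6.1
time: 38.43
tool_pos: [0.4321, -0.1367, 0.245]
tool_rot: [3.14, -0.005, -0.145]
contact_force: [4.3, 0.4, 7.6]
opening: 0.0007
grip_force: 3.8
time: 38.77
tool_pos: [0.4242, -0.1356, 0.245]
tool_rot: [3.14, -0.005, -0.145]
contact_force: [3.9, -0.3, 7.4]
opening: 0.0004
grip_force: 3.7
```

```bash
cat > hx.py <<'E'
from h import *
s=telemetry.observe(); print('HX',np.round(toH(*s['tool_pos'][:2])*1000,2))
E
python3 hx.py; python3 -m crank '[[-1,3,0,0,0],[-1,6,0,0,0],[-1,9,0,0,0],[-1,12,0,0,0],[-1,14,0,0,0],[-1,16,0,0,0],[-1,16,0,0,0],[-1,16,0,0,0],[-1,16,0,0,0]]'; python3 hx.py; python3 -m crank '[[-1,0,0,-6,0],[-1,-8,0,-6,0],[-1,-16,0,-6,0],[-1,-16,0,-6,0],[-1,-16,0,-6,0],[-1,-16,0,-1,0],[-1,-16,0,0,0],[-1,-16,0,0,0],[-1,-16,0,0,0]]'; python3 hx.py;  python3 -m crank '[[-1,3,0,0,0],[-1,6,0,0,0],[-1,9,0,0,0],[-1,12,0,0,0],[-1,14,0,0,0],[-1,16,0,0,0],[-1,16,0,0,0],[-1,16,0,0,0],[-1,16,0,0,0]]'; python3 hx.py
```

```text
HX [-100.96 -132.74]
time: 39.52
tool_pos: [0.4396, -0.1378, 0.2449]
tool_rot: [3.14, -0.003, -0.145]
contact_force: [0.4, -1.7, 11.0]
opening: 0.0002
grip_force: 5.5
HX [ -85.41 -132.73]
time: 40.27
tool_pos: [0.4242, -0.1354, 0.2448]
tool_rot: [3.141, -0.002, -0.145]
contact_force: [-0.7, 0.7, 11.5]
opening: 0.0007
grip_force: 5.9
HX [-100.97 -132.51]
time: 41.02
tool_pos: [0.4403, -0.1377, 0.2449]
tool_rot: [3.141, -0.003, -0.145]
contact_force: [1.9, 0.9, 11.2]
opening: 0.0004
grip_force: 5.4
HX [ -84.64 -132.52]
```

```bash
for i in 1 2; do python3 -m crank '[[-1,0,0,-6,0],[-1,-8,0,-6,0],[-1,-16,0,-6,0],[-1,-16,0,-6,0],[-1,-16,0,-6,0],[-1,-16,0,-1,0],[-1,-16,0,0,0],[-1,-16,0,0,0],[-1,-16,0,0,0]]' >/dev/null; python3 hx.py;  python3 -m crank '[[-1,3,0,0,0],[-1,6,0,0,0],[-1,9,0,0,0],[-1,12,0,0,0],[-1,14,0,0,0],[-1,16,0,0,0],[-1,16,0,0,0],[-1,16,0,0,0],[-1,16,0,0,0]]'|grep force; python3 hx.py; done; python3 -m crank '[[-1,0,0,-6,0],[-1,-8,0,-6,0],[-1,-8,0,-6,0],[-1,-8,0,-6,0],[-1,-8,0,-1,0],[-1,-8,0,0,0],[-1,-8,0,0,0]]' >/dev/null; python3 hx.py;  python3 -m crank '[[-1,2,0,0,0],[-1,4,0,0,0],[-1,5.5,0,0,0],[-1,5.5,0,0,0],[-1,5.5,0,0,0],[-1,5.5,0,0,0]]'|grep force; python3 hx.py; python3 -m crank '[[-1,0,0,-10,0],[-1,0,0,-50,0],[-1,0,0,-90,0],[-1,0,0,-130,0]]'
```

```text
HX [-100.95 -132.56]
contact_force: [0.8, 0.4, 10.2]
grip_force: 5.3
HX [ -84.64 -132.59]
HX [-100.94 -132.55]
contact_force: [0.8, 1.1, 10.0]
grip_force: 5.3
HX [ -84.63 -132.57]
HX [ -92.87 -132.52]
contact_force: [-0.9, 1.3, 12.1]
grip_force: 6.1
HX [ -87.33 -132.5 ]
time: 45.43
tool_pos: [0.4367, -0.137, 0.3748]
tool_rot: [-3.141, 0.002, -0.145]
contact_force: [1.7, -0.8, 0.1]
opening: 0.0005
grip_force: 0.0
```

```bash
python3 -m crank '[[-1,0,-40,0,0],[-1,0,-80,0,0],[-1,0,-120,0,0],[-1,0,-160,0,0],[-1,0,-200,0,0],[-1,0,-240,0,0],[-1,0,-280,0,0],[-1,0,-320,0,0],[-1,0,-360,0,0],[-1,0,-400,0,0],[-1,0,-400,0,0]]' | head -2; python3 - <<'E'
from h import *
for n in('top','side'):
    p,d=snap(n); W=cloud(n,d); hsv=cv2.cvtColor(p,cv2.COLOR_RGB2HSV)
    y=((hsv[...,0]>20)&(hsv[...,0]<35)&(hsv[...,1]>120)&(hsv[...,2]>80)).astype(np.uint8)
    k,l,s,c=cv2.connectedComponentsWithStats(y)
    for i in range(1,k):
        if s[i,4]<25: continue
        w=np.nanmedian(W[l==i],0); print(n,s[i,4],np.round(w*1000),'H',np.round(toH(*w[:2])*1000),'tray',np.round((w[:2]-[.5313,-.3818])*1000))
    r=(hsv[...,1]>130)&((hsv[...,0]<8)|(hsv[...,0]>172))&(W[...,2]>.1)&(W[...,2]<.13); q=np.array([toH(*w[:2]) for w in W[r]])
    q=q[(abs(q[:,0])<.12)&(abs(q[:,1])<.12)]; print('red tab',np.round(q.min(0)*1000),np.round(np.median(q,0)*1000),len(q))
E
```

```text
time: 46.35
tool_pos: [0.4947, 0.2645, 0.373]
top 58 [542. -28. 101.] H [-0. -9.] tray [ 11. 354.]
top 57 [536. -64. 101.] H [ -0. -46.] tray [  5. 318.]
top 59 [ 531. -103.  101.] H [  0. -85.] tray [ -0. 279.]
top 55 [ 532. -381.   33.] H [  41. -361.] tray [0. 0.]
red tab [-74.  17.] [-71.  26.] 18Traceback (most recent call last):
  File "<stdin>", line 10, in <module>
IndexError: too many indices for array: array is 1-dimensional, but 2 were indexed
```

```bash
python3 -c "
from cell import ticket
print(ticket.hand_in())"
```

```text
the job is handed in; nothing more can be done
None
```

The job is handed in: finished board in the red tray, three waiting boards clamped 38 mm apart with the tab out, and the wheel at about 5, set by rolling 70 mm (nominal 69.1) from the 0 stop found by force. I never read the digit in its window, and no verdict came back.

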